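Set the magnetic polisher to speed five and start it

ROBOT

A 7-joint arm with a two-finger parallel gripper is mounted at the origin on a cart in front of the work surface, level with it; the furniture and walls round the work are solid. World frame = base frame: x ahead of the robot, y to its left, z up, the work surface at z = 0. Lengths are in m, angles in rad, forces in N, time in s.
With the tool pointing down it reaches from about 0.4 to 0.85 m from the base axis. Payload 6.9 kg.
Tool frame: the origin (TCP) lies midway between the tips of the shut fingers; the grasp point (between the pads) lies behind it (ctrl.pinch_z is the z of the grasp point in the tool frame, in m); z points along the fingers, y is the direction in which the jaws open and shut (so a half turn about z gives the same grasp; the last joint's range is limited). The gripper opens to 85 mm and grips with 20 to 120 N. Pads are 22 mm wide; open, the fingers measure 114 mm over their backs; the gripper's body (76 mm by 85 mm) begins 54 mm behind the grasp point. The pads swing forward as they close: fully open they stand 13 mm farther back than shut.
Start: joints at [-1.02, 0.507, -0.238, 1.5, 0.126, 1.149, -0.155], TCP at [0.27, 0.564, 0.231] pointing down, gripper open.
Joint ranges: [-3.08, 3.08], [-0.24, 2.05], [-1.43, 1.35], [0, 2.5], [-1.52, 4.66], [0.17, 1.96], [-2.89, 2.89]. Speed limits (rad/s): [2.39, 2.39, 3.14, 3.14, 3.14, 3.14, 3.14].

INTERFACE

Orientations are given as a unit quaternion [w, x, y, z].
In Python, from station import ctrl, get_state, vision, ticket, models gives the robot as it stands. Calls block until the motion is done:
- ctrl.movep(position, orientation): joint-space move of the TCP to a pose.
- ctrl.movel(position, frame=None, max_speed=0.15): straight line of the TCP; frame=None keeps the orientation; max_speed is the mean speed in m/s.
- ctrl.set_joints(angles): joint-space move.
- ctrl.ungrasp() and ctrl.close_gripper(force=None): open the fingers fully, or close them until they stop; force is the grip in N (None keeps the last).
- ctrl.pause(seconds).
- ctrl.ik(position, orientation): joint angles nearest the present ones, or None.
- get_state(): the state.
- vision.grab_frame(name): name is "scene" or "top" or "wrist"; returns (picture, depth): 400x640x3 uint8, blue, green, red; 400x640 float32, m along the optical axis (not along the pixel's ray), 0 where there is no reading.
- vision.camera_info(name): a dict with "mtx" (3x3 intrinsics, pixels), "R" (3x3) and "t" (3): a world point X has camera coordinates R X + t; the wrist camera has in their place "hand_eye" (4x4, takes a point from camera to tool coordinates, whose origin is the TCP and whose axes are the flange's). Camera axes: x right, y down, z forward; pixel columns grow to the right and rows downward; lengths in m; the calibration is good to about 2 mm. A picture is of the moment at which its call begins: read the wrist's pose just before it. camera_info takes no time and is no camera call.
A pose or a line that the arm cannot do raises ctrl.Unreachable and nothing moves.
- ticket.close_job(): hands the job in, once; it reports no verdict.
Trained networks look in the newest picture that a camera, given by its name, has taken for a name from the list of things; names that differ only in an ending like _2 or _b are one class to them, and where a whole thing is asked for, a point or a joint stands for the part that bears it (a point fixed in the world has none). Each returns a list of dicts, best first, with "p" (0 to 1); they miss things now and then, are a little off and sometimes report something else, mostly with a low value. They report only what shows in the picture. A call takes as long as a camera call.
- models.recognise(camera, target): "point" ([column, row] in pixels, amid what is visible of it).
- models.masks_of(camera, target): "mask" (400x640 bool, what is visible of it) and "point" ([column, row] in pixels, amid what is visible of it).
The state is a dict: "time": time; "qpos": joint angles; "qd": joint speeds; "tau": joint torques, N m; "tcp_pos": TCP position; "eef_rot": TCP orientation; "contact_force": force on the tool from outside, world axes, zero at the start; "wrist_torque": the same for the moment, N m; "width": finger opening in m.
Only numpy, scipy, OpenCV 4.12 (cv2) and the standard library are available. Lean on these libraries where they do the work, as an engineer would, in place of code of your own. Each camera call takes 0.05 s, during which the arm holds its last target.

TASK

The silver cuff is in the bowl of the small magnetic polisher; get the machine running at speed five using fingertips only. Push the half-open clear lid down shut, push the pointer knob round click by click until it rests at the fifth dot (counted clockwise from the hollow ring, which is off), and only then press the small start button fully in and let go. Do not force or pinch the knob, do not press the big mushroom stop button, do not open the lid any further, and leave the tin, steel block and jar beside the machine where they are.

Things in the scene. Friction and masses are not known exactly. Their poses are not given: they have to be found in the camera images.
- polisher: grey bench machine, fixed, 170 deep x 238 wide mm, on 15 mm feet. Origin: centre of its underside at bench height; x points from its front to its back, y to its left, z up. Left: clear bowl (rim 100 mm high, centre x -4, y +56 mm) under a clear hinged lid. Right (y -120 to -4): aluminium panel, 51 mm high at the front, sloping up 12 degrees to 87 mm at the back; selector in its back half, two buttons near the front.
- lid (a joint): lid hinge, rad: 0 = shut (lid level on the bowl), larger = opened upward; a stiff hinge that stays where it is left (about 1 N at the tab moves it). Its axis is level, along the machine's y, at machine x +70, y +56, z +104 mm.
- lid_tab (a point): point on the upper face of the lid's black finger tab (40 wide, 32 long, 6 mm thick) at its free front edge: 144 mm from the hinge axis, 2 mm above the plane through it, 12 mm in from the tab's free edge. x of its frame points to the hinge, z out of the upper face. With the lid shut it lies at machine x -74, y +56, z +106 mm.
- selector (a joint): pointer knob angle, rad: 0 = at the hollow ring (off), growing clockwise from above, a click every 0.5236 (30 degrees): the fifth dot is 2.618, the seventh and last 3.665, with end stops just beyond both ends. A sprung roller draws it into the nearest click position when let go; passing a click takes 2 to 3 N at the pointer's end, and it must not be pressed or squeezed with over 20 N.
- selector_axis (a point): fixed point where the knob's axis meets the panel, machine x +25, y -62 mm. Its z is square to the panel (the knob's axis), x runs up the panel to the back, y to the machine's left. The marks lie round it at 38 mm: hollow ring at 105 degrees (from x towards y), then clockwise seven black dots of growing size, 30 degrees apart; the fifth at -45 degrees (back right).
- pointer_tip (a point): outer end of the white line on the black knob's nose, 29 mm from the axis, 25 mm above the panel; turns with the knob, x points outward along the pointer. The knob: round skirt 33 mm wide, 8 mm high; across it an upright bar, 12.5 mm thick (8.5 mm at the nose), from 19 mm behind the axis (blunt tail) to 29 mm before it (nose), its top 25 mm above the panel.
- start (a joint): travel of the start button, m: 0 = out, 0.006 = fully in; spring return, 1.5 N to move it, 5 N fully in. The press counts from 0.0045.
- start_top (a point): centre of the top of the start button, the small round one, 22 mm wide in a 33 mm wide dark collar 6 mm high, standing 16 mm above the panel (10 mm above its collar); panel x -78, y +24 mm from selector_axis. Its z is square to the panel, and the button moves along it.
- stop (a joint): travel of the mushroom stop button, m: 0 = out, 0.006 = in; spring return.
- stop_top (a point): centre of the top of the stop button, the large mushroom head, 36 mm wide, 26 mm above the panel; panel x -78, y -28 mm from selector_axis, 52 mm to the right of start. Leave it alone.
- salve_tin: round tin, 62 mm wide, 18 mm high, loose, before the machine's front; origin under its centre. Leave alone.
- bench_block: bare steel bench block, 55 x 70 x 18 mm, loose, before the machine's front left; origin under its centre. Leave alone.
- flux_jar: round white jar, 58 mm wide, 50 mm high, loose, behind the machine; origin under its centre. Leave alone.

How it is judged:
By the outcome, as a careful person would: the job done as asked, in the order asked, and still so for the second after the job is handed in, with the robot touching nothing.
It also fails if it takes over 64 s, if anything falls off the work surface, if the arm or the gripper's body presses on something with over 40 N, if the wrist force passes 120 N, or if a joint passes its speed limit or range.

## Working session

There is one attempt and no reset: what is moved stays moved. The work goes in short steps, each a Python script; the robot and the scene stay as the last script left them, time stands still between calls to the robot, and variables do not carry over. Pictures are saved under pics/ and viewed, and the job is handed in when it is done.

```bash
ls; mkdir -p pics; python3 - <<'E'
from station import ctrl, get_state, vision, ticket, models
import cv2
s=get_state();print(s['time'],s['tcp_pos'],s['eef_rot'],s['width'],ctrl.pinch_z)
for n in ("scene","top","wrist"):
    im,d=vision.grab_frame(n);cv2.imwrite(f"pics/{n}0.png",im)
    import numpy as np
    np.save(f"pics/{n}0.npy",d)
    print(n,vision.camera_info(n))
    for t in ("polisher","lid","lid_tab","selector","selector_axis","pointer_tip","start","start_top","stop","stop_top"):
        try:
            r=models.recognise(n,t);print(t,[(x['p'],x['point']) for x in r[:2]])
        except Exception as e: print(t,e)
E
```

```text
pics
0.0 [0.26932032 0.56342271 0.23041641] [-1.99045651e-04  2.21066227e-01  9.75258370e-01 -8.91553423e-04] 0.0851700320549618 -0.0187
scene {'mtx': array([[417.85871035,   0.        , 312.66881185],
       [  0.        , 417.85871035, 196.61060548],
       [  0.        ,   0.        ,   1.        ]]), 'R': array([[-0.47402478, -0.88036885,  0.01584886],
       [-0.53010019,  0.27096194, -0.80347583],
       [ 0.70306066, -0.38926894, -0.59512637]]), 't': array([0.36662169, 0.37468939, 0.50610793])}
polisher [(0.92, [367.1, 218.3]), (0.71, [380.8, 226.1])]
lid [(0.66, [344.0, 168.3])]
lid_tab [(0.77, [340.9, 171.1]), (0.59, [367.4, 217.3])]
selector [(0.74, [399.9, 198.9])]
selector_axis [(0.83, [399.7, 215.8])]
pointer_tip [(0.57, [400.7, 199.4]), (0.55, [380.5, 227.6])]
start [(0.56, [377.5, 228.2]), (0.32, [401.7, 201.6])]
start_top [(0.41, [384.0, 227.3]), (0.31, [343.7, 171.2])]
stop [(0.5, [407.9, 230.2])]
stop_top [(0.74, [408.2, 226.9])]
top {'mtx': array([[390.62181265,   0.        , 318.34124888],
       [  0.        , 390.62181265, 197.05602292],
       [  0.        ,   
[... 574 characters left out ...]
.6]), (0.5, [367.9, 260.0])]
stop_top [(0.5, [371.2, 264.7])]
wrist {'mtx': array([[279.26558748,   0.        , 318.53696984],
       [  0.        , 279.26558748, 197.3241764 ],
       [  0.        ,   0.        ,   1.        ]]), 'hand_eye': array([[ 4.44675207e-04, -9.63934855e-01, -2.66137931e-01,
         6.78448152e-02],
       [ 9.99999816e-01,  3.18763680e-04,  5.16302592e-04,
         1.90177690e-04],
       [-4.12846958e-04, -2.66138111e-01,  9.63934819e-01,
        -1.42119808e-01],
       [ 0.00000000e+00,  0.00000000e+00,  0.00000000e+00,
         1.00000000e+00]])}
polisher []
lid []
lid_tab []
selector []
selector_axis []
pointer_tip []
start []
start_top []
stop []
stop_top []
```

```bash
python3 - <<'E'
import cv2
for n,(x0,y0,w,h) in dict(scene=(270,110,200,150),top=(260,140,200,150)).items():
    im=cv2.imread(f"pics/{n}0.png")[y0:y0+h,x0:x0+w]
    cv2.imwrite(f"pics/{n}0c.png",cv2.resize(im,(800,600),interpolation=cv2.INTER_CUBIC))
E
```

```text
(no output)
```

View pics/scene0.png

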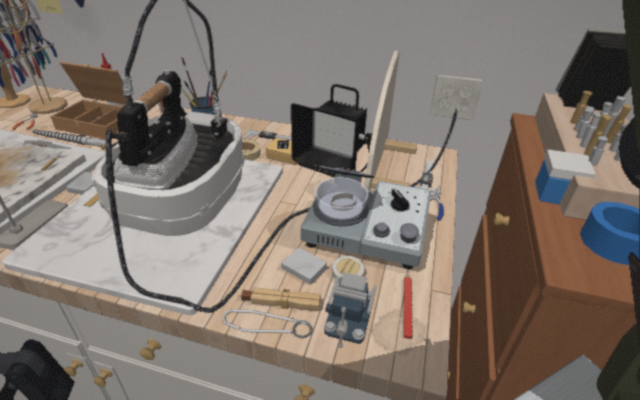

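View pics/top0.png

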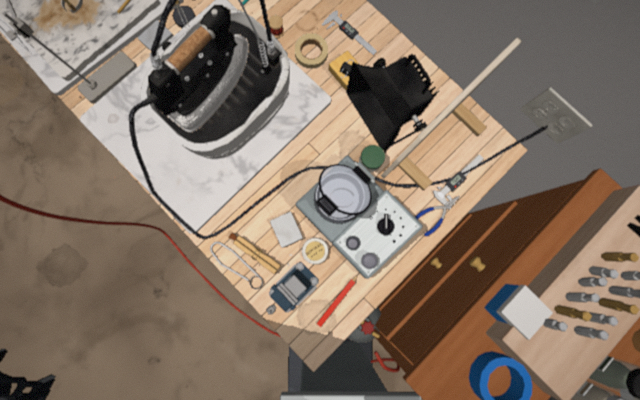

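```bash
sleep 0.1
```

```text
(no output)
```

View pics/scene0c.png

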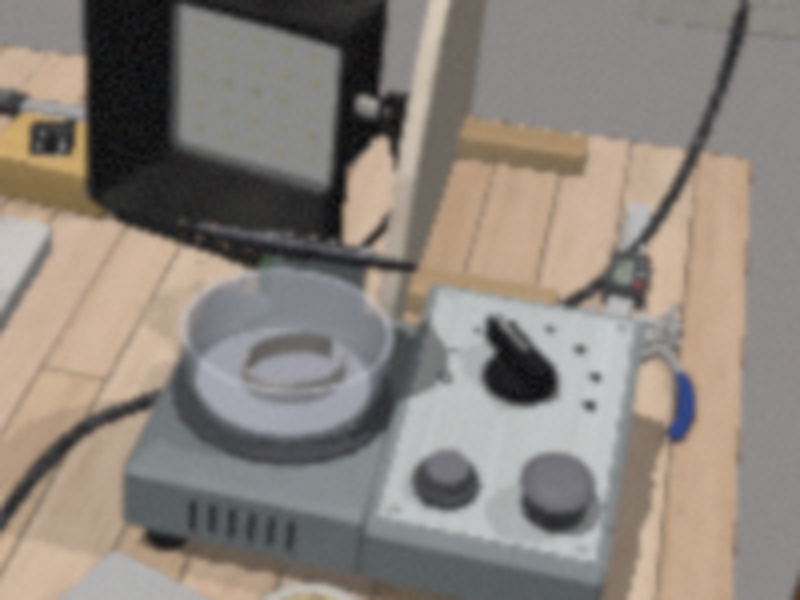

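View pics/top0c.png

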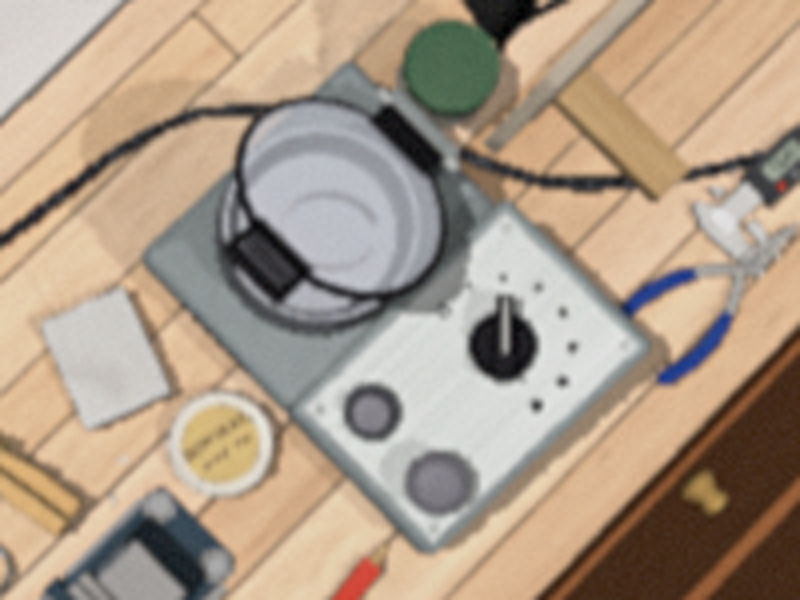

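The wide views show the polisher turned about -45°, the lid half open with its tab at crop (268,258), and the pointer on dot 2 (crop 503,300). The dots run clockwise to dot 7 at crop (537,405). I'll fit the pose next.

```bash
cat > h.py <<'E'
import numpy as np, cv2
from scipy.optimize import least_squares
from scipy.spatial.transform import Rotation as Rn
T12=np.tan(np.radians(12));SEL=np.array([.025,-.062,.051+.110*T12])
PX=np.array([np.cos(np.radians(12)),0,np.sin(np.radians(12))]);PY=np.array([0,1.,0]);PZ=np.cross(PX,PY)
PAN=np.stack([PX,PY,PZ],1)   # panel axes in machine
def pan(x,y,z): return SEL+PAN@np.array([x,y,z])
def mark(k,r=.038,z=0):
    a=np.radians(105-30*k); return pan(r*np.cos(a),r*np.sin(a),z)
START=pan(-.078,.024,.016);STOP=pan(-.078,-.028,.026)
def tab(a): # lid angle -> machine
    return np.array([.070-.144*np.cos(a)+0.002*np.sin(a)*1,.056,.104+.144*np.sin(a)+.002*np.cos(a)])
def Rm(yaw): return Rn.from_euler('z',yaw).as_matrix()
def m2w(p,pose): return Rm(pose[2])@np.asarray(p)+np.array([pose[0],pose[1],0])
def proj(ci,X):
    c=ci['R']@X+ci['t'];u=ci['mtx']@c;return u[:2]/u[2]
def wristci(vision,s):
    ci=vision.camera_info('wrist');R=Rn.from_quat(np.asarray(s['eef_rot'])[[1,2,3,0]]).as_matrix()
    Tt=np.eye(4);Tt[:3,:3]=R;Tt[:3,3]=s['tcp_pos'];M=np.linalg.inv(Tt@ci['hand_eye'])
    return dict(mtx=ci['mtx'],R=M[:3,:3],t=M[:3,3])
E
python3 - <<'E'
from h import *
from station import vision
T=lambda c:(260+c[0]/4-.375,140+c[1]/4-.375)
S=lambda c:(270+c[0]/4-.375,110+c[1]/4-.375)
obs=[('top',T(c),p) for c,p in [((503,278),mark(2)),((538,288),mark(3)),((563,312),mark(4)),((573,347),mark(5)),((563,382),mark(6)),((537,405),mark(7)),((373,410),START),((441,481),STOP)]]
obs+=[('scene',S(c),p) for c,p in [((446,470),START),((557,478),STOP),((550,329),mark(3)),((580,350),mark(4)),((596,377),mark(5)),((590,405),mark(6))]]
ci={n:vision.camera_info(n) for n in('top','scene')}
f=lambda q,sel=None:np.concatenate([proj(ci[n],m2w(p,q))-u for n,u,p in obs if sel in(None,n)])
for sel in ('top','scene',None):
    r=least_squares(lambda q:f(q,sel),[.6,0,-.8]);print(r.x,np.round(r.fun.reshape(-1,2),1).tolist())
q=r.x
np.save('pose.npy',q)
# lid angle from tab
for n,u in (('top',T((275,262))),):
    for a in np.arange(.2,1.4,.1): print(round(a,1),proj(ci[n],m2w(tab(a),q)),u)
for n in ('top',):
    d=np.load('pics/top0.npy');
    for c in ((268,258),(255,245),(275,265)):
        u=T(c);z=d[int(round(u[1])),int(round(u[0]))];c=np.linalg.inv(ci[n]['mtx'])@[u[0],u[1],1]*z;X=ci[n]['R'].T@(c-ci[n]['t']);print(X,Rm(q[2]).T@(X-[q[0],q[1],0]))
print('sel',m2w(SEL,q),'start',m2w(START,q))
E
```

```text
[ 0.55609096 -0.01020436 -0.79744017] [[0.4, -0.4], [0.3, -0.4], [0.3, -0.0], [0.0, -0.2], [0.1, -0.4], [0.1, -0.0], [-0.3, 0.6], [-0.8, 0.8]]
[ 0.55168448 -0.01413706 -0.93559421] [[-0.9, -0.2], [-1.7, 2.6], [-3.0, 1.9], [-1.3, -0.9], [1.5, -2.2], [5.6, -2.0]]
[ 0.55572903 -0.01325995 -0.8597867 ] [[2.0, 1.5], [1.8, 2.0], [1.4, 2.8], [0.6, 2.8], [0.1, 2.4], [-0.2, 2.3], [-0.8, 0.3], [-2.4, 1.5], [-0.1, -1.6], [-0.4, -0.1], [-6.3, -0.6], [-4.5, -3.8], [-1.3, -5.4], [3.4, -5.4]]
0.2 [320.00315766 211.2771025 ] (328.375, 205.125)
0.3 [321.620501   209.27067666] (328.375, 205.125)
0.4 [323.80372399 206.79383449] (328.375, 205.125)
0.5 [326.5524953  203.85533992] (328.375, 205.125)
0.6 [329.85659475 200.4727972 ] (328.375, 205.125)
0.7 [333.69478982 196.67341547] (328.375, 205.125)
0.8 [338.03401673 192.49446917] (328.375, 205.125)
0.9 [342.82897954 187.98336443] (328.375, 205.125)
1.0 [348.0222679  183.19723773] (328.375, 205.125)
1.1 [353.54506611 178.20204103] (328.375, 205.125)
1.2 [359.31848434 173.07110702] (328.375, 205.125)
1.3 [365.25549065 167.88323432] (328.375, 205.125)
[0.56102635 0.06526491 0.17782415] [-0.05604152  0.05525905  0.17782415]
[0.56708986 0.07182389 0.17988496] [-0.05705424  0.06413378  0.17988496]
[0.45178079 0.10076464 0.93989748] [-0.15423335 -0.00434959  0.93989748]
sel [ 0.52506639 -0.07266368  0.07438122] start [0.49128996 0.00332863 0.07381447]
```

```bash
python3 - <<'E'
from h import *
from station import vision
T=lambda c:(260+c[0]/4-.375,140+c[1]/4-.375)
S=lambda c:(270+c[0]/4-.375,110+c[1]/4-.375)
obs=[('top',T(c),p) for c,p in [((503,278),mark(2)),((538,288),mark(3)),((563,312),mark(4)),((573,347),mark(5)),((563,382),mark(6)),((537,405),mark(7)),((373,410),START),((441,481),STOP)]]
obs+=[('scene',S(c),p) for c,p in [((446,470),START),((557,478),STOP),((550,329),mark(4)),((580,350),mark(5)),((596,377),mark(6)),((590,405),mark(7))]]
ci={n:vision.camera_info(n) for n in('top','scene')}
f=lambda q,sel=None:np.concatenate([proj(ci[n],m2w(p,q))-u for n,u,p in obs if sel in(None,n)])
for sel in ('top','scene',None):
    r=least_squares(lambda q:f(q,sel),[.6,0,-.8]);print(r.x,np.round(r.fun.reshape(-1,2),1).tolist())
q=r.x
np.save('pose.npy',q)
for a in np.arange(.4,.7,.05): print(round(a,2),tab(a),proj(ci['top'],m2w(tab(a),q)),T((275,262)))
for k in range(8):
    print(k,proj(ci['top'],m2w(mark(k,.029,.025),q)),T((505,298)), proj(ci['scene'],m2w(mark(k,.029,.025),q)),S((492,322)))
E
```

```text
[ 0.55609096 -0.01020436 -0.79744017] [[0.4, -0.4], [0.3, -0.4], [0.3, -0.0], [0.0, -0.2], [0.1, -0.4], [0.1, -0.0], [-0.3, 0.6], [-0.8, 0.8]]
[ 0.55494378 -0.0085523  -0.79389266] [[0.3, -1.0], [0.4, -0.6], [-0.1, 0.7], [-0.1, 0.3], [-0.4, 0.4], [-0.2, 0.5]]
[ 0.55588591 -0.0097508  -0.79701822] [[0.2, -0.3], [0.1, -0.3], [0.1, 0.0], [-0.2, -0.1], [-0.1, -0.3], [-0.1, 0.0], [-0.5, 0.7], [-1.0, 0.8], [0.4, -1.4], [0.5, -1.0], [0.1, 0.4], [0.1, -0.0], [-0.2, 0.1], [-0.0, 0.2]]
0.4 [-0.06185395  0.056       0.16191836] [322.04944599 209.27282508] (328.375, 205.125)
0.45 [-0.05879445  0.056       0.16843593] [323.27703414 207.80664351] (328.375, 205.125)
0.5 [-0.05541304  0.056       0.17479244] [324.63778378 206.21774288] (328.375, 205.125)
0.55 [-0.05171816  0.056       0.18097201] [326.13018761 204.50863068] (328.375, 205.125)
0.6 [-0.04771904  0.056       0.18695919] [327.75208267 202.6824601 ] (328.375, 205.125)
0.65 [-0.04342569  0.056       0.19273901] [329.5006231  200.74304961] (328.375, 205.125)
0 [374.2499385  219.59850502] (385.875, 214.125) [386.58367425 195.93507619] (392.625, 190.125)
1 [379.26109596 214.81553599] (385.875, 214.125) [387.93447039 190.66167222] (392.625, 190.125)
2 [386.05761797 213.16041534] (385.875, 214.125) [392.71257034 186.85897294] (392.625, 190.125)
3 [392.83066746 215.09385905] (385.875, 214.125) [399.63921605 185.45892028] (392.625, 190.125)
4 [397.75652581 220.11684666] (385.875, 214.125) [406.96095559 186.80039296] (392.625, 190.125)
5 [399.49401525 226.88520403] (385.875, 214.125) [412.82042669 190.57278338] (392.625, 190.125)
6 [397.5652499  233.56791744] (385.875, 214.125) [415.65256284 195.85309145] (392.625, 190.125)
7 [392.4961393  238.35527645] (385.875, 214.125) [414.59556663 201.26746198] (392.625, 190.125)
```

```bash
python3 - <<'E'
from h import *
from station import vision,ctrl,get_state
q=np.load('pose.npy');ci=vision.camera_info('top');d=np.load('pics/top0.npy')
v,u=np.mgrid[0:400,0:640];c=np.stack([(u-ci['mtx'][0,2])/ci['mtx'][0,0],(v-ci['mtx'][1,2])/ci['mtx'][1,1],np.ones_like(u)],-1)*d[...,None]
W=((c-ci['t'])@ci['R']).reshape(-1,3);ok=(d.ravel()>0)&(W[:,2]>.11)&(W[:,2]<.7)
P=W[ok];k=(np.abs(P[:,0]-.55)<.4)&(np.abs(P[:,1])<.4);P=P[k]
M=(P-[q[0],q[1],0])@Rm(q[2])
cells={}
for p,m in zip(P,M):
    key=tuple(np.floor(p[:2]/.04).astype(int));cells[key]=max(cells.get(key,0),p[2])
for k2 in sorted(cells): print(np.round((np.array(k2)+.5)*.04,2),round(cells[k2],2),end='; ')
E
```

```text
[ 0.18 -0.38] 0.15; [ 0.18 -0.34] 0.13; [ 0.18 -0.3 ] 0.17; [ 0.18 -0.26] 0.15; [ 0.18 -0.22] 0.16; [ 0.18 -0.18] 0.13; [ 0.18 -0.14] 0.13; [ 0.18 -0.1 ] 0.13; [ 0.22 -0.38] 0.2; [ 0.22 -0.34] 0.2; [ 0.22 -0.3 ] 0.18; [ 0.22 -0.26] 0.18; [ 0.22 -0.22] 0.18; [ 0.22 -0.18] 0.13; [ 0.22 -0.14] 0.13; [ 0.22 -0.1 ] 0.13; [ 0.26 -0.38] 0.2; [ 0.26 -0.34] 0.2; [ 0.26 -0.3 ] 0.2; [ 0.26 -0.26] 0.18; [ 0.26 -0.22] 0.18; [ 0.26 -0.18] 0.13; [ 0.26 -0.14] 0.13; [ 0.26 -0.1 ] 0.13; [ 0.3  -0.38] 0.2; [ 0.3  -0.34] 0.2; [ 0.3 -0.3] 0.21; [ 0.3  -0.26] 0.2; [ 0.3  -0.22] 0.13; [ 0.3  -0.18] 0.13; [ 0.3  -0.14] 0.13; [ 0.34 -0.38] 0.28; [ 0.34 -0.34] 0.28; [ 0.34 -0.3 ] 0.21; [ 0.34 -0.26] 0.21; [ 0.34 -0.22] 0.13; [ 0.34 -0.18] 0.13; [ 0.38 -0.38] 0.28; [ 0.38 -0.34] 0.28; [ 0.38 -0.3 ] 0.21; [ 0.38 -0.26] 0.21; [ 0.38 -0.22] 0.13; [ 0.42 -0.38] 0.27; [ 0.42 -0.34] 0.2; [ 0.42 -0.3 ] 0.21; [ 0.42 -0.26] 0.13; [ 0.46 -0.38] 0.2; [ 0.46 -0.34] 0.13; [ 0.46 -0.3 ] 0.13; [ 0.5  -0.38] 0.13; [ 0.5  -0.34] 0.13; [ 0.54 -0.38] 0.13; [ 0.54 -0.02] 0.16; [0.54 0.02] 0.17; [0.54 0.06] 0.19; [0.54 0.1 ] 0.19
[... 1026 characters left out ...]
 0.22] 0.14; [0.82 0.26] 0.19; [0.82 0.3 ] 0.43; [0.82 0.34] 0.41; [0.82 0.38] 0.28; [ 0.86 -0.34] 0.42; [ 0.86 -0.3 ] 0.38; [ 0.86 -0.26] 0.26; [ 0.86 -0.14] 0.21; [ 0.86 -0.1 ] 0.21; [ 0.86 -0.06] 0.16; [ 0.86 -0.02] 0.18; [0.86 0.02] 0.18; [0.86 0.14] 0.16; [0.86 0.18] 0.35; [0.86 0.22] 0.37; [0.86 0.26] 0.28; [0.86 0.3 ] 0.29; [0.86 0.34] 0.28; [ 0.9 -0.3] 0.37; [ 0.9  -0.26] 0.33; [ 0.9  -0.14] 0.15; [ 0.9 -0.1] 0.16; [ 0.9  -0.06] 0.11; [0.9  0.14] 0.16; [0.9  0.18] 0.33; [0.9  0.22] 0.16; [0.9  0.26] 0.29; [0.9 0.3] 0.29; [0.9  0.34] 0.19; [0.9  0.38] 0.15; [ 0.94 -0.26] 0.31; [ 0.94 -0.22] 0.26; [0.94 0.18] 0.16; [0.94 0.22] 0.16; [0.94 0.26] 0.17; [0.94 0.34] 0.15; [0.94 0.38] 0.16;
```

```bash
cat >> h.py <<'E'
def quat(R):
    x=Rn.from_matrix(R).as_quat();return x[[3,0,1,2]]
def toolR(n_m,xd_m,pose):
    """tool z = -n (machine), x along xd (machine) made square"""
    z=-np.asarray(n_m,float);x=np.asarray(xd_m,float);x=x-z*(x@z);x/=np.linalg.norm(x)
    return quat(Rm(pose[2])@np.stack([x,np.cross(z,x),z],1))
def lidpose(a,pose,lift=0.,psi=0.,tilt=None):
    t=a if tilt is None else tilt
    n=np.array([np.sin(a),0,np.cos(a)]);nt=np.array([np.sin(t),0,np.cos(t)])
    return m2w(tab(a)+n*lift,pose),toolR(nt,[np.cos(psi),np.sin(psi),0],pose)
def knobpose(k,gap,pose,r=.030,h=.011,face=0):
    """tool on CCW side of pointer at click k (float); gap = centre distance from pointer centre line
    face: which tool axis points to the knob bar: 0:+x 1:+y 2:-x 3:-y"""
    a=np.radians(105-30*k);rad=np.array([np.cos(a),np.sin(a)]);cc=np.array([-rad[1],rad[0]])
    p=r*rad+gap*cc
    push=-cc; # direction toward the bar
    # tool y = z x x, z=-n. rotate so that given axis points along push
    ang=np.arctan2(push[1],push[0])+face*np.pi/2   # z down: tool +y is at -90deg from +x seen from above
    xd=PAN@np.array([np.cos(ang),np.sin(ang),0])
    return m2w(pan(p[0],p[1],h),pose),toolR(PZ,xd,pose)
def startpose(lift,pose,psi): return m2w(START+PZ*lift,pose),toolR(PZ,[np.cos(psi),np.sin(psi),0],pose)
E
python3 - <<'E'
from h import *
from station import ctrl
q=np.load('pose.npy')
f=lambda P:(lambda j: None if j is None else np.round(j,2).tolist())(ctrl.ik(*P))
for psi in (0,90,180,270):
    print('lid',psi,f(lidpose(.55,q,.01,np.radians(psi))),f(lidpose(0,q,.01,np.radians(psi))))
    print('start',psi,f(startpose(.03,q,np.radians(psi))))
for face in range(4):
    for k in (2,3.5,5): print('knob',face,k,f(knobpose(k,.02,q,face=face)))
E
```

```text
lid 0 [-0.44, 0.96, 1.15, 1.42, -0.9, 1.87, -1.61] [-0.83, 0.8, 1.15, 1.86, -0.84, 1.07, -1.7]
start 0 [-0.9, 0.69, 1.15, 2.16, -0.86, 0.66, -1.58]
lid 90 [-0.02, 0.7, 0.17, 1.41, -0.44, 1.51, -0.53] [-0.41, 0.53, 0.33, 1.86, -0.24, 0.79, -0.75]
start 90 [-0.46, 0.43, 0.37, 2.16, 0.04, 0.45, -0.96]
lid 180 [0.15, 0.69, -0.15, 1.41, -0.28, 1.45, 0.88] [-0.18, 0.51, -0.02, 1.86, 0.01, 0.78, 0.57]
start 180 [-0.27, 0.41, 0.1, 2.16, 0.29, 0.47, 0.34]
lid 270 [0.36, 0.74, -0.55, 1.4, -0.07, 1.42, 2.23] [0.09, 0.54, -0.43, 1.85, 0.29, 0.82, 1.85]
start 270 [-0.01, 0.41, -0.26, 2.15, 0.57, 0.55, 1.62]
knob 0 2 [0.25, 0.54, -0.46, 2.01, 0.71, 0.63, 2.42]
knob 0 3.5 [0.17, 0.52, -0.26, 1.99, 0.54, 0.57, 1.86]
knob 0 5 [0.08, 0.49, -0.05, 2.03, 0.35, 0.5, 1.29]
knob 1 2 [-0.34, 0.55, 0.43, 2.01, -0.16, 0.48, -1.44]
knob 1 3.5 [-0.66, 0.81, 1.15, 2.0, -0.97, 0.78, -1.37]
knob 1 5 [0.34, 0.52, -0.43, 2.02, 0.67, 0.6, 2.55]
knob 2 2 [-0.22, 0.52, 0.23, 2.01, 0.08, 0.48, -0.1]
knob 2 3.5 [-0.24, 0.54, 0.36, 1.99, -0.08, 0.49, -0.67]
knob 2 5 [-0.25, 0.53, 0.43, 2.03, -0.18, 0.47, -1.32]
knob 3 2 [-0.01, 0.51, -0.06, 2.01, 0.39, 0.52, 1.17]
knob 3 3.5 [-0.07, 0.51, 0.1, 1.99, 0.2, 0.5, 0.61]
knob 3 5 [-0.12, 0.5, 0.24, 2.03, 0.04, 0.46, 0.03]
```

```bash
python3 - <<'E'
from h import *
from station import ctrl,get_state,vision
q=np.load('pose.npy')
ctrl.close_gripper(20)
s=get_state();print(s['time'],s['width'],s['contact_force'])
p,o=lidpose(.55,q,.06,np.pi);print(p)
ctrl.movep(p,o)
s=get_state();print(s['time'],s['tcp_pos'],s['contact_force'])
for n in('wrist','top','scene'):
    im,d=vision.grab_frame(n)
    if n=='wrist': np.save('pics/w1.npy',d);ci=wristci(vision,s)
    else: ci=vision.camera_info(n)
    for a in(.5,.55,.6): print(n,a,proj(ci,m2w(tab(a),q)))
    for P in(START,STOP,mark(5),mark(2,.029,.025)):
        u=proj(ci,m2w(P,q));cv2.circle(im,tuple(int(round(x)) for x in u),1,(0,0,255),-1)
    u=proj(ci,m2w(tab(.55),q));cv2.circle(im,tuple(int(round(x)) for x in u),1,(0,255,0),-1)
    cv2.imwrite(f'pics/{n}1.png',im if n=='wrist' else cv2.resize(im[110:290,250:490],None,fx=3.3,fy=3.3))
E
```

```text
2.4167 -1.8856866165870806e-05 [ 1.73457675 -0.18884725 -0.14175973]
[0.58171505 0.04394519 0.23212348]
4.6167 [0.5815641  0.04584765 0.23239723] [-0.62112361 -0.42249077  0.57225436]
wrist 0.5 [316.94275348 211.42222287]
wrist 0.55 [316.88454705 214.29529858]
wrist 0.6 [316.82160542 217.82262949]
top 0.5 [324.63778378 206.21774288]
top 0.55 [326.13018761 204.50863068]
top 0.6 [327.75208267 202.6824601 ]
scene 0.5 [336.91010432 173.49366702]
scene 0.55 [337.59130775 169.62337512]
scene 0.6 [338.31022128 165.74938416]
```

View pics/wrist1.png

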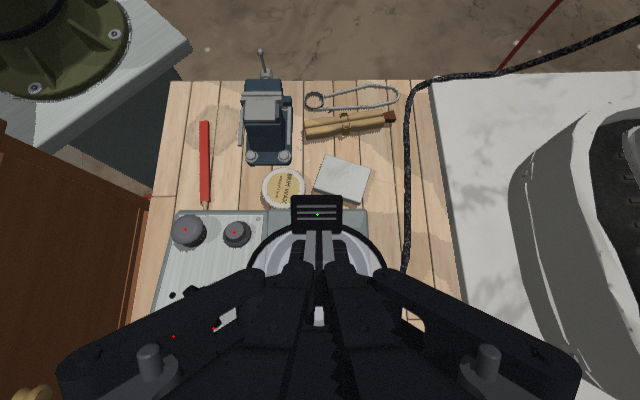

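View pics/scene1.png

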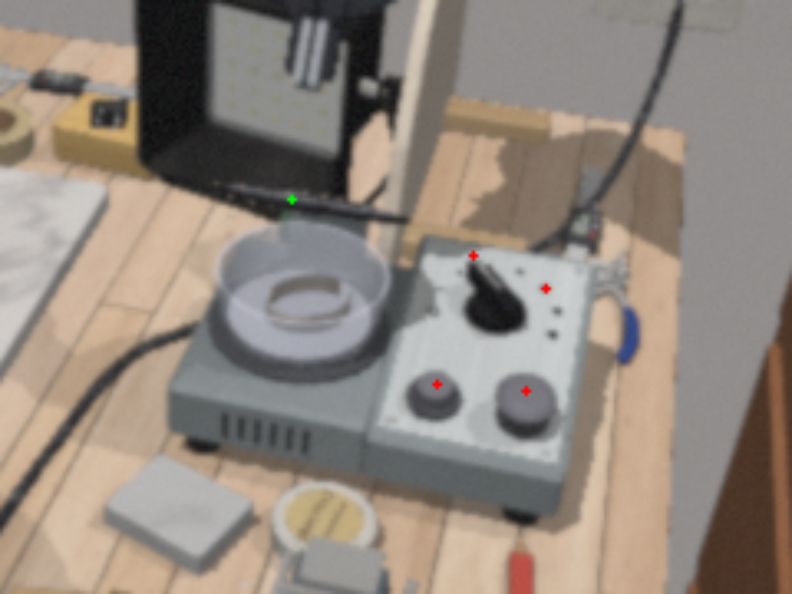

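```bash
python3 - <<'E'
from h import *
from station import ctrl,get_state,vision
q=np.load('pose.npy')
def go(a,l,v=.1):
    p,o=lidpose(a,q,l,np.pi);ctrl.movel(p,o,max_speed=v)
    s=get_state();f=s['contact_force'];print(round(a,2),l,round(s['time'],2),np.round(f,1),np.round(np.linalg.norm(s['tcp_pos']-p)*1e3,1));return f
f0=go(.55,.02,.1)
for a in (.6,.5,.4,.3,.2,.1,.05):
    f=go(a,0.003 if a==.6 else 0,.06)
    if np.linalg.norm(f-f0)>15: print('STOP');break
E
```

```text
0.55 0.02 5.32 [ 0.3 -0.   0.1] 0.3
0.6 0.003 5.63 [0.7 1.1 0.3] 0.9
0.5 0 6.08 [-0.1 -0.4  0.3] 0.8
0.4 0 6.47 [ 0.3 -1.4 -0.4] 0.5
0.3 0 6.86 [ 0.2 -0.5 -1.6] 0.5
0.2 0 7.25 [-0.3 -0.6 -0.4] 0.5
0.1 0 7.64 [-0.1 -0.8  0.4] 0.6
0.05 0 7.91 [-0.2 -0.6  1.1] 0.3
```

```bash
python3 - <<'E'
from h import *
from station import ctrl,get_state,vision
q=np.load('pose.npy')
def go(a,l,v=.1):
    p,o=lidpose(a,q,l,np.pi);ctrl.movel(p,o,max_speed=v)
    s=get_state();f=s['contact_force'];print(round(a,2),l,round(s['time'],2),np.round(f,1),np.round(np.linalg.norm(s['tcp_pos']-p)*1e3,1));return f
for l in (.004,.002,.0,-.001,-.002,-.003,-.004,-.005):
    f=go(0,l,.02)
    if f[2]>7: break
go(0,.07,.15)
im,d=vision.grab_frame('wrist');cv2.imwrite('pics/wrist2.png',im)
for n in('top','scene'):
    im,d=vision.grab_frame(n)
    cv2.imwrite(f'pics/{n}2.png',cv2.resize(im[110:290,250:490],None,fx=3.3,fy=3.3))
E
```

```text
0 0.004 8.22 [ 0.1  0.6 -0.2] 0.3
0 0.002 8.47 [-0.3  0.2  0.4] 0.5
0 0.0 8.72 [ 0.7 -0.5  1.4] 0.5
0 -0.001 8.97 [-1.6 -0.9 10. ] 1.1
0 0.07 9.59 [-0.3 -0.7 -0.2] 0.9
```

View pics/wrist2.png

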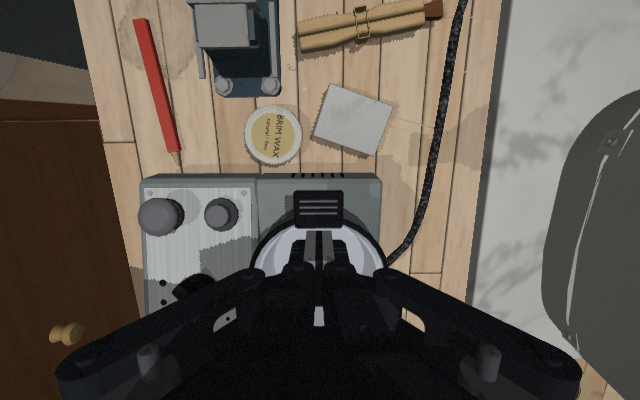

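View pics/scene2.png

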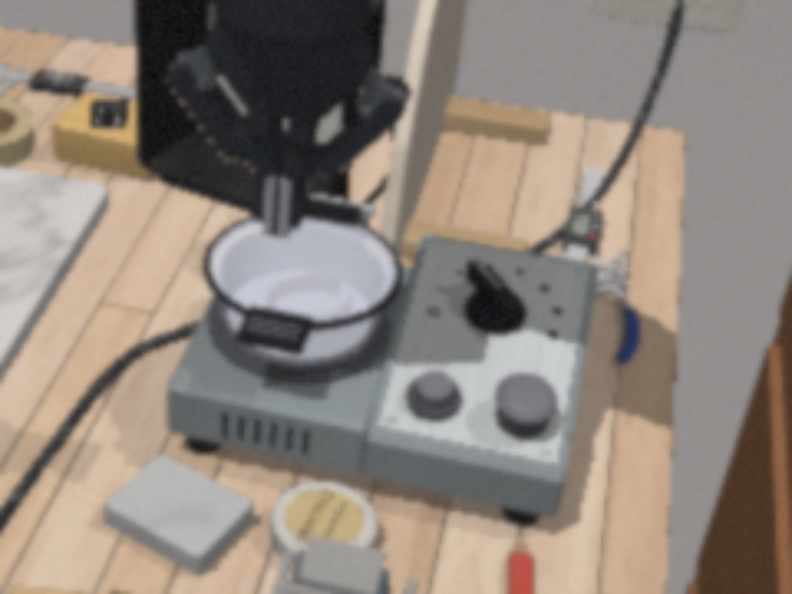

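The lid is shut: contact was 10 N at the shut height, and both views show it level with the tab at scene crop (275,328). The pointer is still on dot 2, so the knob is next.

```bash
python3 - <<'E'
from h import *
from station import ctrl,get_state,vision
q=np.load('pose.npy')
def st(t):
    s=get_state();print(t,round(s['time'],2),np.round(s['contact_force'],1),np.round(s['tcp_pos'],3));return s
K=lambda k,g,h:knobpose(k,g,q,r=.029,h=h,face=2)
p,o=K(2,.030,.11);ctrl.movep(p,o);s=st('above')
im,d=vision.grab_frame('wrist');ci=wristci(vision,s)
for P in(START,STOP,mark(5),mark(2,.029,.025),mark(6),mark(7)):
    u=proj(ci,m2w(P,q));cv2.circle(im,tuple(int(round(x)) for x in u),1,(0,0,255),-1)
cv2.imwrite('pics/wrist3.png',im)
p,o=K(2,.030,.04);ctrl.movel(p,o,max_speed=.1);st('d')
im,d=vision.grab_frame('scene');cv2.imwrite(f'pics/scene3.png',cv2.resize(im[110:290,250:490],None,fx=3.3,fy=3.3))
E
```

```text
above 10.43 [0.2 1.2 0.8] [ 0.542 -0.024  0.181]
d 11.33 [-0.3 -0.3 -0.2] [ 0.553 -0.035  0.114]
```

View pics/wrist3.png

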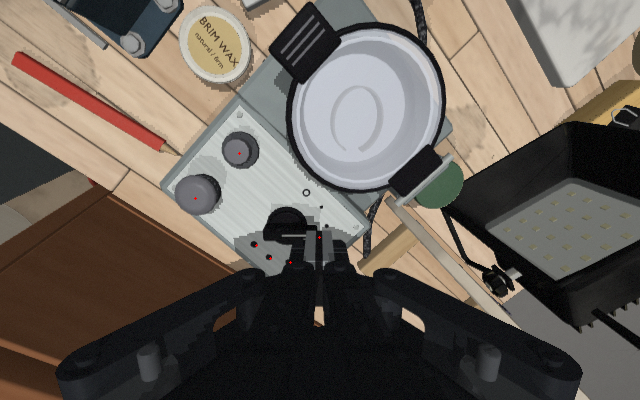

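View pics/scene3.png

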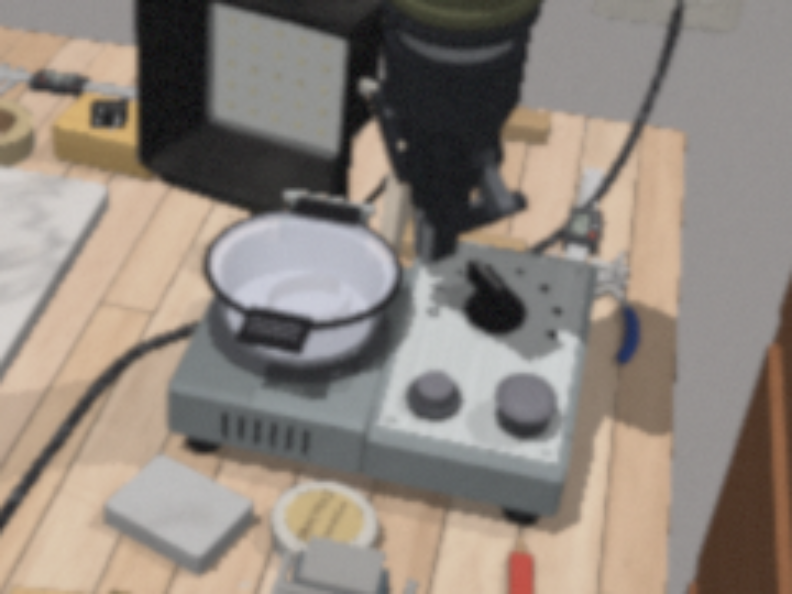

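The wrist view agrees with the fit. The ring is at (306,193), dots 1 and 2 at (321,207) and (327,226), and the dots I projected fall on the real ones. The lid stays shut.

```bash
python3 - <<'E'
from h import *
from station import ctrl,get_state,vision
q=np.load('pose.npy')
K=lambda k,g,h:knobpose(k,g,q,r=.029,h=h,face=2)
def go(k,g,h,v):
    p,o=K(k,g,h);ctrl.movel(p,o,max_speed=v);s=get_state()
    f=s['contact_force'];print(round(k,2),g,h,round(s['time'],2),np.round(f,1),np.round(np.linalg.norm(s['tcp_pos']-p)*1e3,1));return f
go(2,.030,.013,.05)
for g in(.024,.020,.018,.016):
    f=go(2,g,.013,.03)
    if np.linalg.norm(f)>8: raise SystemExit('force')
for k in(2.25,2.5,2.75):
    f=go(k,.016,.013,.04)
    if np.linalg.norm(f)>10: raise SystemExit('force')
im,d=vision.grab_frame('scene');cv2.imwrite(f'pics/scene4.png',cv2.resize(im[110:290,250:490],None,fx=3.3,fy=3.3))
im,d=vision.grab_frame('top');cv2.imwrite(f'pics/top4.png',cv2.resize(im[110:290,250:490],None,fx=3.3,fy=3.3))
E
```

```text
2 0.03 0.013 12.07 [-0.  -0.1 -1.4] 0.2
2 0.024 0.013 12.43 [ 0.2  0.5 -0.2] 0.5
2 0.02 0.013 12.71 [-0.3 -1.  -0.2] 0.3
2 0.018 0.013 12.96 [ 0.  -1.  -0.8] 0.1
2 0.016 0.013 13.21 [ 1.   0.4 -0.6] 0.2
2.25 0.016 0.013 13.49 [ 0.4  0.5 -0.3] 0.1
2.5 0.016 0.013 13.78 [ 0.3 -0.5 -0.1] 0.2
2.75 0.016 0.013 14.06 [0.1 0.1 0.2] 0.2
```

View pics/scene4.png

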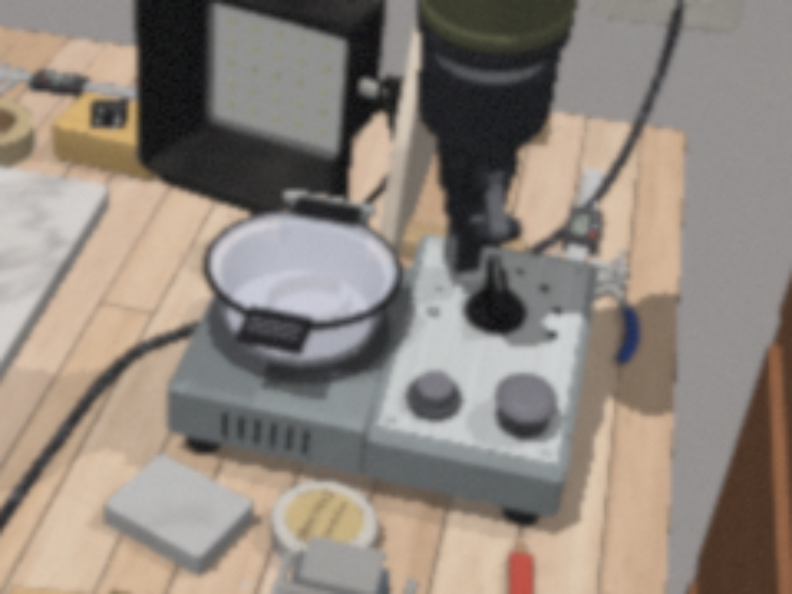

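The pointer has moved to dot 3, with its nose at crop (492,260) and pointing back. I'll push the next two clicks the same way.

```bash
python3 - <<'E'
from h import *
from station import ctrl,get_state,vision
q=np.load('pose.npy')
K=lambda k,g,h:knobpose(k,g,q,r=.029,h=h,face=2)
def go(k,g,h,v):
    p,o=K(k,g,h);ctrl.movel(p,o,max_speed=v);s=get_state()
    f=s['contact_force'];print(round(k,2),g,h,round(s['time'],2),np.round(f,1),np.round(np.linalg.norm(s['tcp_pos']-p)*1e3,1));return f
for k in(3,3.25,3.5,3.75,'p',4,4.25,4.5,4.72,'p'):
    if k=='p': ctrl.pause(.2);continue
    f=go(k,.016,.013,.04)
    if np.linalg.norm(f)>10: raise SystemExit('force')
go(4.72,.030,.013,.06)
go(4.5,.045,.09,.1)
s=get_state();im,d=vision.grab_frame('wrist');cv2.imwrite('pics/wrist5.png',im)
for n in('top','scene'):
    im,d=vision.grab_frame(n);cv2.imwrite(f'pics/{n}5.png',cv2.resize(im[110:290,250:490],None,fx=3.3,fy=3.3))
E
```

```text
3 0.016 0.013 14.44 [ 0.2  0.3 -0.1] 0.1
3.25 0.016 0.013 14.72 [0.5 1.2 0.4] 0.5
3.5 0.016 0.013 15.01 [-1.   0.6 -0.4] 0.1
3.75 0.016 0.013 15.29 [ 0.1 -0.6  0.3] 0.2
4 0.016 0.013 15.78 [-0.2 -0.4  0.1] 0.0
4.25 0.016 0.013 16.06 [0.4 0.8 0.1] 0.5
4.5 0.016 0.013 16.34 [ 0.3 -0.8  0.7] 0.1
4.72 0.016 0.013 16.61 [-0.2  0.2  1.2] 0.3
4.72 0.03 0.013 17.19 [ 0.4 -0.5 -1. ] 0.5
4.5 0.045 0.09 18.13 [-0.1  0.3 -0.6] 0.7
```

View pics/wrist5.png

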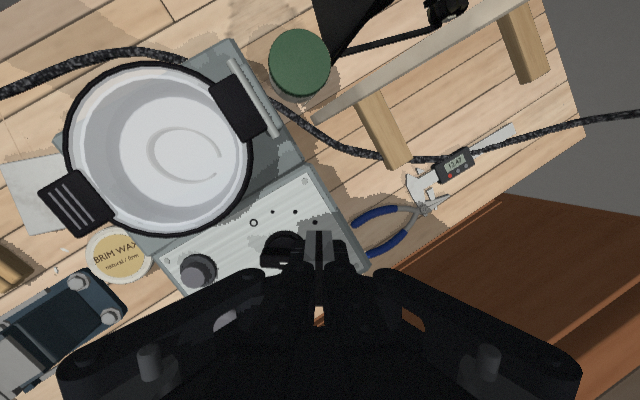

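View pics/scene5.png

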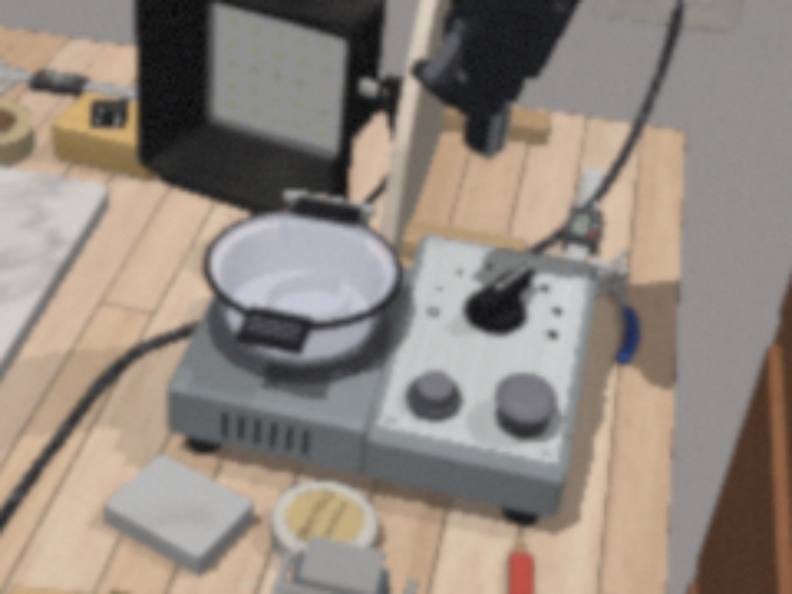

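```bash
python3 - <<'E'
from h import *
from station import ctrl,get_state,vision
q=np.load('pose.npy')
p,o=startpose(.09,q,np.pi/2);ctrl.movep(p,o)
s=get_state();print(s['time'],s['contact_force']);im,d=vision.grab_frame('wrist');ci=wristci(vision,s)
cv2.imwrite('pics/wrist6r.png',im)
c=im.copy()
u=proj(ci,m2w(START,q));cv2.circle(c,tuple(int(round(x)) for x in u),1,(0,0,255),-1)
cv2.imwrite('pics/wrist6.png',c)
im,d=vision.grab_frame('top')
for k in range(3,7):print(k,(proj(vision.camera_info('top'),m2w(mark(k,.029,.025),q))-[350,195])*10)
cv2.imwrite('pics/top6.png',cv2.resize(im[195:255,350:430],None,fx=10,fy=10,interpolation=cv2.INTER_CUBIC))
E
```

```text
18.8583 [ 0.56757438  0.49068378 -0.1075631 ]
3 [428.30667461 200.93859049]
4 [477.56525814 251.16846661]
5 [494.9401525  318.85204032]
6 [475.65249896 385.67917437]
```

View pics/wrist6.png

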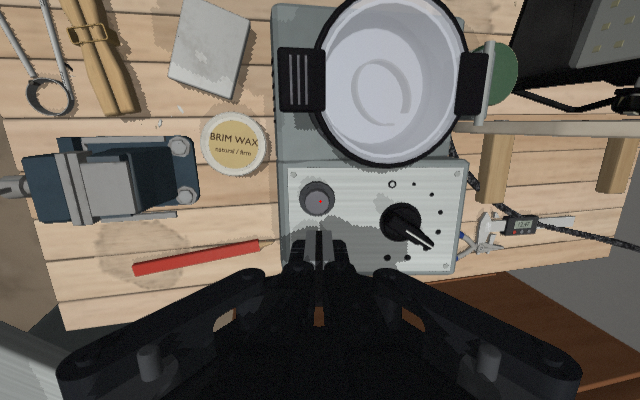

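View pics/top6.png

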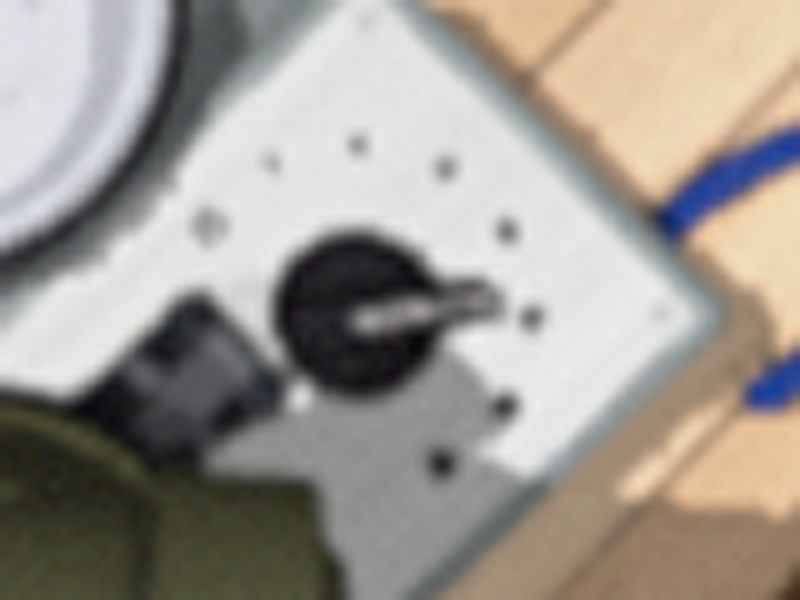

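```bash
python3 - <<'E'
from h import *
from station import get_state,vision
q=np.load('pose.npy')
s=get_state();cw=wristci(vision,s);ct=vision.camera_info('top')
print('top axis',(proj(ct,m2w(pan(0,0,.025),q))-[350,195])*10,'wrist axis',proj(cw,m2w(pan(0,0,.025),q)))
for k in np.arange(4,6.1,.25):print(k,np.round((proj(ct,m2w(mark(k,.029,.025),q))-[350,195])*10),np.round(proj(cw,m2w(mark(k,.029,.025),q)),1),'dot',np.round(proj(cw,m2w(mark(k),q)),1))
im=cv2.imread('pics/wrist6r.png')[170:270,370:470]
cv2.imwrite('pics/wrist6z.png',cv2.resize(im,None,fx=6,fy=6,interpolation=cv2.INTER_CUBIC))
E
```

```text
top axis [358.62036578 315.55915297] wrist axis [408.75107882 230.89542035]
4.0 [478. 251.] [440.4 238.9] dot [438.2 230.4]
4.25 [485. 267.] [438.5 242.7] dot [436. 235.]
4.5 [491. 284.] [436.1 246.3] dot [433.2 239.3]
4.75 [494. 301.] [433.3 249.7] dot [429.9 243.3]
5.0 [495. 319.] [430.1 252.6] dot [426.1 246.8]
5.25 [494. 336.] [426.6 255.2] dot [421.9 249.9]
5.5 [490. 354.] [422.8 257.4] dot [417.4 252.5]
5.75 [484. 370.] [418.8 259.1] dot [412.6 254.6]
6.0 [476. 386.] [414.6 260.4] dot [407.7 256.1]
```

View pics/wrist6z.png

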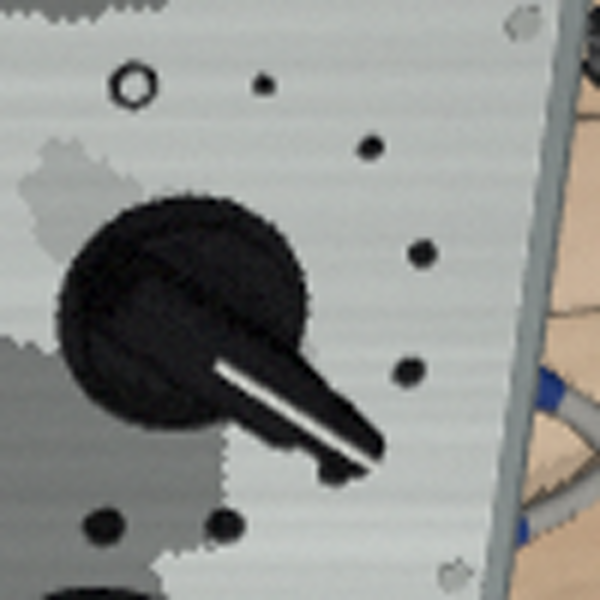

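The pointer has passed 4 but rests short of dot 5, at about 4.7 clicks, where I left it. I'll check whether it's still settling.

```bash
cat >> h.py <<'E'
def measure(im,ci,pose):
    """pointer k from the white line: bright, elongated pixels over the dark knob"""
    best=None
    g=cv2.cvtColor(im,cv2.COLOR_BGR2GRAY).astype(float)
    res=[]
    for k in np.arange(3.5,6.5,.05):
        v=[]
        for r in np.arange(.008,.0285,.0015):
            a=np.radians(105-30*k);c=np.array([np.cos(a),np.sin(a)]);n=np.array([-c[1],c[0]])
            def smp(o):
                u=proj(ci,m2w(pan(*(r*c+o*n),.025),pose));return cv2.getRectSubPix(g.astype(np.float32),(1,1),(float(u[0]),float(u[1])))[0,0]
            v.append(smp(0)-.5*(smp(.0035)+smp(-.0035)))
        res.append((np.mean(v),round(k,2)))
    return sorted(res)[::-1][:4]
E
python3 - <<'E'
from h import *
from station import get_state,vision,ctrl
q=np.load('pose.npy')
s=get_state();cw=wristci(vision,s)
print(measure(cv2.imread('pics/wrist6r.png'),cw,q))
ctrl.pause(.3)
for n in('wrist','top'):
    im,d=vision.grab_frame(n);print(n,measure(im,cw if n=='wrist' else vision.camera_info(n),q))
print(get_state()['time'])
E
```

```text
[(np.float32(117.569275), np.float64(4.75)), (np.float32(117.007256), np.float64(4.7)), (np.float32(84.22133), np.float64(4.65)), (np.float32(79.16357), np.float64(4.8))]
wrist [(np.float32(112.9331), np.float64(4.7)), (np.float32(104.207436), np.float64(4.75)), (np.float32(90.259415), np.float64(4.65)), (np.float32(64.70473), np.float64(4.8))]
top [(np.float32(29.705595), np.float64(4.6)), (np.float32(28.981886), np.float64(4.65)), (np.float32(25.470419), np.float64(4.55)), (np.float32(23.806883), np.float64(4.7))]
19.3583
```

```bash
python3 - <<'E'
from h import *
from station import ctrl,get_state,vision
q=np.load('pose.npy')
K=lambda k,g,h:knobpose(k,g,q,r=.029,h=h,face=2)
def go(k,g,h,v):
    p,o=K(k,g,h);ctrl.movel(p,o,max_speed=v);s=get_state()
    f=s['contact_force'];print(round(k,2),g,h,round(s['time'],2),np.round(f,1),np.round(np.linalg.norm(s['tcp_pos']-p)*1e3,1));return f
p,o=K(4.5,.034,.08);ctrl.movep(p,o)
go(4.5,.034,.013,.1);go(4.5,.018,.013,.06)
for k in(4.7,4.85,5.0):
    f=go(k,.016,.013,.04)
    if np.linalg.norm(f)>10: raise SystemExit('force')
ctrl.pause(.2)
go(5.0,.030,.013,.06);go(4.8,.04,.08,.12)
p,o=startpose(.09,q,np.pi/2);ctrl.movep(p,o)
s=get_state();im,d=vision.grab_frame('wrist');print(s['time'],measure(im,wristci(vision,s),q))
cv2.imwrite('pics/wrist7z.png',cv2.resize(im[170:270,370:470],None,fx=6,fy=6,interpolation=cv2.INTER_CUBIC))
im,d=vision.grab_frame('top');print(measure(im,vision.camera_info('top'),q))
E
```

```text
4.5 0.034 0.013 20.73 [-0.2  0.1  0. ] 0.5
4.5 0.018 0.013 21.15 [-0.1  0.6  0.1] 0.5
4.7 0.016 0.013 21.43 [ 0.1 -0.4 -0.1] 0.2
4.85 0.016 0.013 21.68 [-0.8 -0.1 -0.1] 0.2
5.0 0.016 0.013 21.93 [-0.4  0.2 -0.3] 0.1
5.0 0.03 0.013 22.52 [ 0.4 -0.3 -0.5] 0.5
4.8 0.04 0.08 23.23 [-0.   0.1 -0.2] 0.7
23.8167 [(np.float32(100.68579), np.float64(5.2)), (np.float32(91.98223), np.float64(5.15)), (np.float32(76.12828), np.float64(5.25)), (np.float32(49.044712), np.float64(5.1))]
[(np.float32(34.67024), np.float64(4.95)), (np.float32(32.096607), np.float64(4.9)), (np.float32(31.864674), np.float64(5.0)), (np.float32(27.924656), np.float64(5.05))]
```

View pics/wrist7z.png

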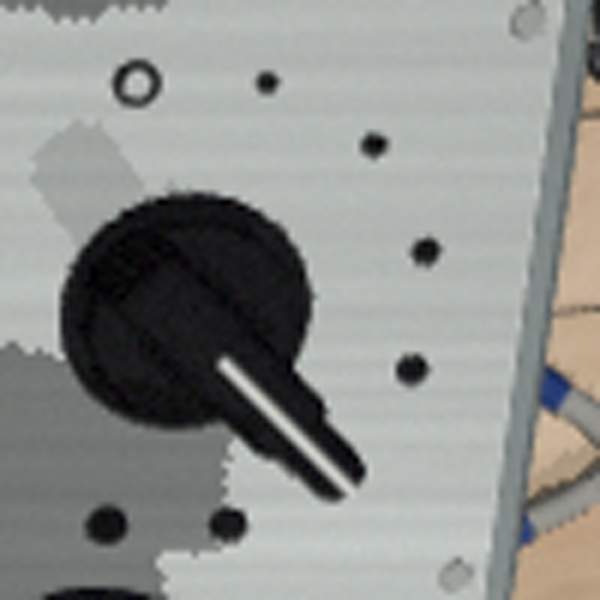

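```bash
python3 - <<'E'
from h import *
from station import ctrl,get_state,vision
q=np.load('pose.npy')
s=get_state();ci=wristci(vision,s)
dots={0:(136,82),1:(267,82),2:(374,145),3:(426,251),4:(412,369),6:(229,524),7:(107,524)}
obs=np.array([(370+(x+.5)/6-.5,170+(y+.5)/6-.5) for x,y in dots.values()])
pr=np.array([proj(ci,m2w(mark(k),q)) for k in dots]);print(np.round(obs-pr,2))
# refine pose to the wrist picture
f=lambda Q:np.concatenate([proj(ci,m2w(mark(k),Q))-o for k,o in zip(dots,obs)])
r=least_squares(f,q);Q=r.x;print(Q-q,np.abs(r.fun).max())
# backproject line ends onto plane 25mm above panel in panel frame
def back(u,Q,h=.025):
    g=lambda xy:proj(ci,m2w(pan(*xy,h),Q))-u
    return least_squares(g,[0,0]).x
a,b=[back(np.array([370+(x+.5)/6-.5,170+(y+.5)/6-.5]),Q) for x,y in((225,362),(350,490))]
print(a*1e3,b*1e3,'k dir',(105-np.degrees(np.arctan2(*(b-a)[::-1])))/30,'k tip',(105-np.degrees(np.arctan2(b[1],b[0])))/30)
print(measure(cv2.imread('pics/wrist6r.png'),ci,Q))
im,d=vision.grab_frame('wrist');print(measure(im,ci,Q))
E
```

```text
[[-0.93  0.9 ]
 [-0.77  0.94]
 [-0.54  0.99]
 [-0.47  1.01]
 [-0.42  1.02]
 [-0.35  1.18]
 [-0.57  1.14]]
[-0.00124518 -0.00027314  0.00290949] 0.25091296024365306
[-1.42575023  1.62314305] [ 18.40014176 -18.48925487] k dir 5.013700552512699 k tip 5.004613606828375
[(np.float32(122.89287), np.float64(4.65)), (np.float32(111.85113), np.float64(4.7)), (np.float32(95.59038), np.float64(4.6)), (np.float32(73.01571), np.float64(4.75))]
[(np.float32(113.44183), np.float64(5.05)), (np.float32(109.47875), np.float64(5.1)), (np.float32(79.69683), np.float64(5.15)), (np.float32(62.12258), np.float64(5.0))]
```

With the view registered on the panel marks, the pointer measures 5.01 by direction and 5.00 by tip, so it's at the fifth dot. Now for start.

```bash
python3 - <<'E'
from h import *
from station import ctrl,get_state,vision
q=np.load('pose.npy')+[-.0012,-.0003,.003]
def go(l,v):
    p,o=startpose(l,q,np.pi/2);ctrl.movel(p,o,max_speed=v);s=get_state()
    f=s['contact_force'];fn=f@(Rm(q[2])@PZ);print(l,round(s['time'],2),np.round(f,1),round(fn,1),np.round(np.linalg.norm(s['tcp_pos']-p)*1e3,1));return fn
go(.02,.12);go(.003,.05)
for l in(0,-.002,-.004,-.005,-.006,-.007,-.008,-.009):
    if go(l,.02)>9: break
ctrl.pause(.2)
im,d=vision.grab_frame('scene');cv2.imwrite(f'pics/scene8.png',cv2.resize(im[110:290,250:490],None,fx=3.3,fy=3.3))
go(.02,.06);go(.09,.12)
s=get_state();im,d=vision.grab_frame('wrist');print(measure(im,wristci(vision,s),q));cv2.imwrite('pics/wrist9.png',im)
E
```

```text
0.02 24.7 [-0.1  0.6  0.1] 0.2 0.6
0.003 25.19 [-0.2  0.4  0.2] 0.3 0.3
0 25.49 [-0.2 -0.7  1.5] 1.4 0.2
-0.002 25.74 [-0.7  0.5  3.8] 3.8 0.2
-0.004 25.99 [-0.2  0.7  4.8] 4.8 0.2
-0.005 26.24 [-2.7  1.3 12.2] 12.5 0.5
0.02 27.06 [-0.4  0.3 -0. ] 0.1 0.3
0.09 27.79 [-0.4 -0.6  0.4] 0.4 0.6
[(np.float32(103.708824), np.float64(5.1)), (np.float32(94.33928), np.float64(5.05)), (np.float32(73.65894), np.float64(5.15)), (np.float32(42.087208), np.float64(5.0))]
```

View pics/scene8.png

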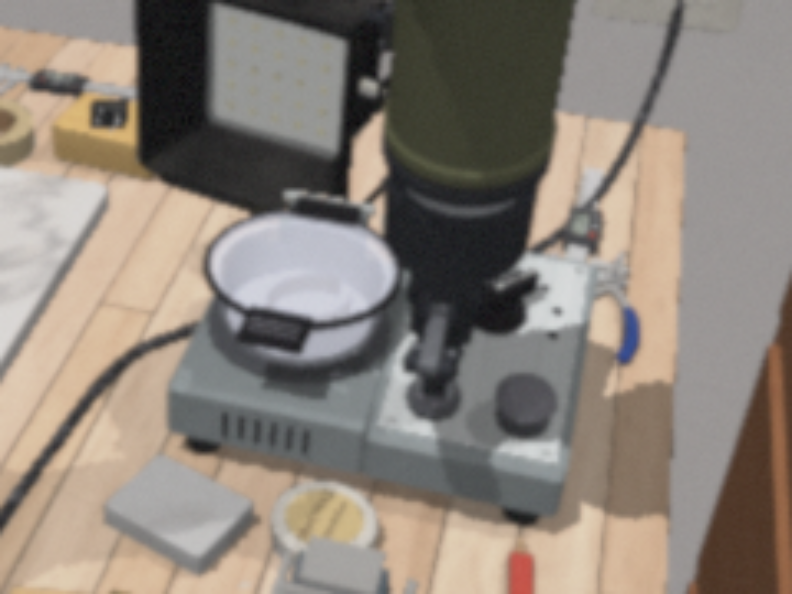

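View pics/wrist9.png

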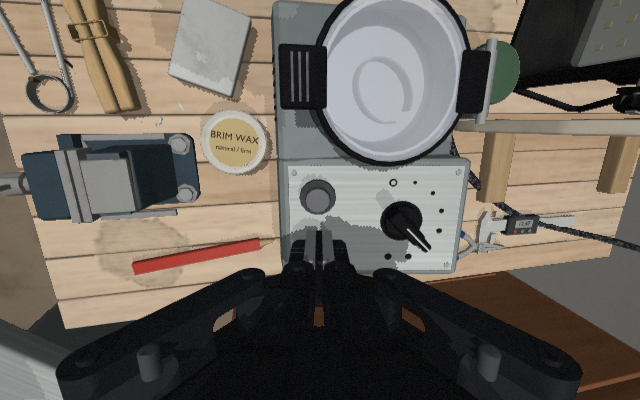

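The button hit its end stop (5 N at full travel, then 12 N) and came back out. The lid is shut, the pointer is on dot 5, the tin, block and jar look unmoved, and the arm is clear, so I'm handing in.

```bash
python3 - <<'E'
from station import ticket,get_state
print(get_state()['time'],get_state()['contact_force']);print(ticket.close_job())
E
```

```text
27.8417 [0.26300529 1.12753157 0.17881121]
the job is handed in; nothing more can be done
None
```

I shut the lid, pushed the knob from dot 2 to dot 5, then pressed the start button fully in and let go. I used closed fingertips throughout and handed the job in at 27.8 s. Handing in gives no verdict, and I had no direct sign that the machine is running.

- **Lid:** it met its stop at about 10 N at the shut height, and the later pictures show it level on the bowl.
- **Knob:** after my first push it rested at about 4.7 clicks instead of drawing in to the fifth. I pushed it on to 5.0 and let go. It then measured 5.00 to 5.01 in the wrist picture lined up on the panel marks.
- **Knob readings that differ:** the automatic line reading gave about 5.05 to 5.1 in the wrist camera, including after the start press, and 4.95 in the top camera. The forces I read at the end of each knob push were about 1 N.
- **Start button:** force rose to about 5 N, then jumped to 12 N at the end stop. The last picture shows the button out again.
- **Other items:** I never went near the stop button. The tin, steel block and jar look unmoved, and the fingers were touching nothing at hand-in.

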